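# Check the lid seam of a specimen carrier with a sprung probe

### The arm

A 7-joint arm with a two-finger parallel gripper is mounted at the origin on the work surface. World frame = base frame: x ahead of the robot, y to its left, z up, the work surface at z = 0. Lengths are in m, angles in rad, forces in N, time in s.
With the tool pointing down it reaches from about 0.4 to 0.85 m from the base axis. Payload 10.4 kg.
Tool frame: the origin (TCP) lies between the finger pads; the fingertips stand ahead of it and the grasp point (between the pads) lies 5 mm behind it (manip.tip_extent is the z of the fingertips in the tool frame, in m); z points along the fingers, y is the line along which they close (so a half turn about z gives the same grasp; the last joint's range is limited). The gripper opens to 85 mm and grips with 20 to 120 N. Pads are 22 mm wide; open, the fingers measure 114 mm over their backs; the gripper's body (76 mm by 85 mm) begins 54 mm behind the grasp point. The pads swing forward as they close: fully open they stand 13 mm farther back than shut.
Start: joints at [1.178, 0.332, -0.065, 1.46, 0.022, 1.35, -0.088], TCP at [0.226, -0.583, 0.245] pointing down, gripper open.
Joint ranges: [-2.6, 2.6], [-0.5, 2.12], [-1.47, 1.34], [0.16, 2.42], [-1.27, 4.41], [0.06, 2.06], [-2.6, 2.6]. Speed limits (rad/s): [2.22, 2.22, 2.79, 2.79, 3.14, 3.14, 3.14].

### API

Orientations are given as a unit quaternion [x, y, z, w].
In Python, from workcell import status, viewer, manip gives the robot as it stands.
- The arm moves only by the tool play_rows, never from a script. Its argument "plan" is one flat list of numbers, 7 for each row, row after row: the turn, a rotation vector about the tool's x, y, z in degrees, then the shift along the tool's x, y, z in m, then the opening, from 0 (shut) to 1 (fully open). In form: [ax, ay, az, dx, dy, dz, grip, ax, ay, az, dx, dy, dz, grip, ...]. A call has 1 to 20 rows; each row is the pose to reach, as a shift and turn from the pose commanded when the call began, along the tool's axes at that moment; what a row does not reach only later rows make up. A row lasts 1/8 s, in which the tool goes at most 62.5 mm and 10.7 degrees, less where a joint would pass 70% of its speed; a pose out of reach is approached as far as the arm can. A call with a gripper value outside its range is refused whole. The fingers move at their own pace and stop on an object; "squeeze" is the grip in N (left out, the last holds). Time passes only in rows, so rows that repeat a pose let the fingers close. It gives the time, the measured TCP pose, the force, the opening and the grip force at its end, in the units of the state.
- status.get_obs(): the state, without advancing time (a new reading comes with each control period).
- viewer.camera(name): name is "side" or "top"; returns the picture (384x512x3 uint8, red, green, blue); there is no depth.
- viewer.camera_model(name): a dict with "fx", "fy", "cx", "cy" (pixels), "R" (3x3) and "t" (3): a world point X has camera coordinates R X + t. Camera axes: x right, y down, z forward; pixel columns grow to the right and rows downward; lengths in m; the calibration is good to about 2 mm. A picture is of the moment at which its call begins. camera_model takes no time and is no camera call.
- manip.hand_in(): hands the job in; it is judged then, once.
The state is a dict: "clock": time; "joint_pos": joint angles; "joint_velocities": joint speeds; "tau": joint torques, N m; "position": TCP position; "ee_rot": TCP orientation; "ft_force": force on the tool from outside, world axes, zero at the start; "torque": the same for the moment, N m; "grip_width": opening from 0.0 (shut) to 1.0 (fully open); "grasp_force": force on a finger pad.
Only numpy, scipy, OpenCV 4.12 (cv2) and the standard library are available. Lean on these libraries where they do the work, as an engineer would, in place of code of your own. Each camera call takes 0.05 s, during which the arm holds its last target. There are 200 camera calls.

### The job

Take the seam probe off its two-pin hanger and trace the sunken black lid seam of the blue-rimmed specimen carrier from the green mark, along that short side, round the far long side and back along the other short side to the red mark, in the groove all the way, slowly (a few centimetres a second), with the sprung brass tip pressed in lightly and never bottomed out. Then hang the probe back by its two holes on both pins, upright and still, and let go. Leave the amber bottle and the yellow-capped jar where they stand.

Things in the scene. Friction and masses are not known exactly. Their poses are not given: they have to be found in the camera images.
- probe_grip (a point): Centre of the probe's black handle, which is 26 x 26 mm square (faces along the probe's own x and y) and 53 mm tall, at the top of the probe. Own z runs up, from tip to handle.
- probe: The loose seam probe, 168 mm long, 0.14 to 0.22 kg. Origin at the end of its extended tip, 141.5 mm below the handle's centre. From the top: black handle, steel barrel 24 mm in diameter tapering at the bottom, sprung brass tip sticking out 18 mm. An orange plate crosses the barrel: 80 mm wide along own y, 4 mm thick, 26 mm tall, upper edge 28.5 mm below the handle's centre.
- probe_plate (a point): Point on the probe's axis level with the centres of the two holes in the orange plate, 41.5 mm below the handle's centre. The holes go through along the probe's own x and lie 26 mm to either side along its own y; each is 13 mm wide and 14 mm tall.
- probe_point (a point): Very end of the probe's brass tip (round, 6 mm in diameter), on the probe's axis; it moves with the tip as that is pressed in.
- plunger (a joint): How far the brass tip is pushed into the probe, m: 0 extended, 0.012 bottomed out. Spring 180 N/m with 0.5 N at rest.
- hanger: Fixed grey stand with a green crossbar 80 mm wide, 10 mm thick, 118 to 142 mm high, on the left or the right of the carrier (a yellow tip box is on the other side). Origin on the bench below the crossbar's face from which two pins stick out towards own +x. Post and base lie behind that face; base 12 mm high.
- pins_mid (a point): On the hanger, axes as its own: half-way between the two pins, level with their axes, 26 mm out, where the hung probe's plate is at the start. Pins: steel, 6 mm in diameter, at own y = +-26 mm, 45 mm long plus round ends; axes start 130 mm above the bench and rise 6 mm over the length. The probe hangs with the upper edges of its holes on the pins, tip about 30 mm above the bench.
- carrier: Fixed white carrier with blue rim and white lid, 134 mm (own x, away from the robot) by 184 mm (y), top 50 mm above the bench; origin on the bench under its centre. Black seam: groove 10 mm wide, 4 mm deep, centre line a rectangle x = +-50, y = +-75 mm; the near side has hinges and is not traced. On the lid: handle 75 mm high in the middle, two caps 62 mm high, 17 mm clear of the centre line.
- seam_start (a point): Centre of the groove floor (46 mm above the bench) at the green mark (carrier x -30, y +75 mm). The marks are coloured patches on either side of the groove.
- corner_a (a point): Centre of the groove floor at the far corner on the green side (carrier x +50, y +75 mm). Corners are square.
- corner_b (a point): Centre of the groove floor at the far corner on the red side (carrier x +50, y -75 mm).
- seam_end (a point): Centre of the groove floor at the red mark (carrier x -30, y -75 mm).
- reagent: Bystander, to be left alone: amber reagent bottle with a black cap, 48 mm diameter, 140 mm tall, standing; origin at the centre of its underside.
- pot: Bystander, to be left alone: jar with a yellow cap, 48 mm diameter, 75 mm tall, standing; origin at the centre of its underside.

How it is judged:
By the outcome, as a careful person would: the job done as asked, in the order asked, and still so for the second after the job is handed in, with the robot touching nothing.
It also fails if it takes over 72 s, if anything falls off the work surface, if the arm or the gripper's body presses on something with over 40 N, if the wrist force passes 120 N, or if a joint passes its speed limit or range.

## Working session

There is one attempt and no reset: what is moved stays moved. The work goes in short steps, Python scripts to look and compute and a tool call to move; the robot and the scene stay as the last step left them, time stands still between calls to the robot, and variables do not carry over. Pictures are saved under pics/ and viewed, at most 13 in all, crops included, and the job is handed in when it is done.

Besides the shell and the picture viewer there is one more tool, called after "Request:" as name(argument=value, ...), one argument or row to a line, values as JSON. play_rows: Moves the arm, as the interface text tells. Its arguments: {"type":"object","properties":{"plan":{"type":"array","items":{"type":"number"}},"squeeze":{"type":"number"}},"required":["plan"]}

```bash
ls; mkdir -p pics
python3 - <<'E'
from workcell import status, viewer, manip
import cv2
o=status.get_obs();print(o);print(manip.tip_extent)
for n in("top","side"):
    im=viewer.camera(n);cv2.imwrite(f"pics/{n}0.png",cv2.resize(im[:,:,::-1],(800,600),interpolation=cv2.INTER_CUBIC))
    print(viewer.camera_model(n))
E
```

```text
pics
{'clock': 0.0, 'joint_pos': array([ 1.17838416,  0.33291145, -0.06468152,  1.46093373,  0.02159637,
        1.34987603, -0.08849104]), 'joint_velocities': array([-3.03056957e-04, -1.31703840e-03, -1.81152645e-03,  7.09208982e-06,
        5.36569319e-05, -1.52644234e-03,  2.95225194e-04]), 'tau': array([-1.01883626e-03, -6.25449228e+01,  4.81668301e-02, -3.91611850e+01,
        1.60111045e-02,  9.85017599e-03,  1.46341392e-05]), 'position': array([ 0.22576285, -0.5824301 ,  0.24449476]), 'ee_rot': array([ 9.82952210e-01,  1.83859835e-01, -1.64512514e-04, -6.97542404e-04]), 'ft_force': array([-0.26044872,  0.05436943, -1.00457722]), 'torque': array([-0.01772842,  0.06628716, -0.01492316]), 'grasp_force': 0.0, 'grip_width': 0.9981403549319571}
0.014
{'fx': 457.34196640332914, 'fy': 457.34196640332914, 'cx': 261.8708018520144, 'cy': 192.23037134488018, 'R': array([[-0.01383178, -0.99990276,  0.00177675],
       [-0.98197517,  0.01324876, -0.18854506],
       [ 0.18850319, -0.00435264, -0.98206293]]), 't': array([0.01065873, 0.60656152, 1.19271891])}
{'fx': 376.920394847844, 'fy': 376.920394847844, 'cx': 257.14182268759424, 'cy': 187.71711374364665, 'R': array([[-0.9694105 , -0.24538424,  0.00546498],
       [-0.17177712,  0.66237923, -0.72920942],
       [ 0.17531661, -0.70784202, -0.68426878]]), 't': array([0.55297263, 0.18121333, 0.92866147])}
```

View pics/top0.png

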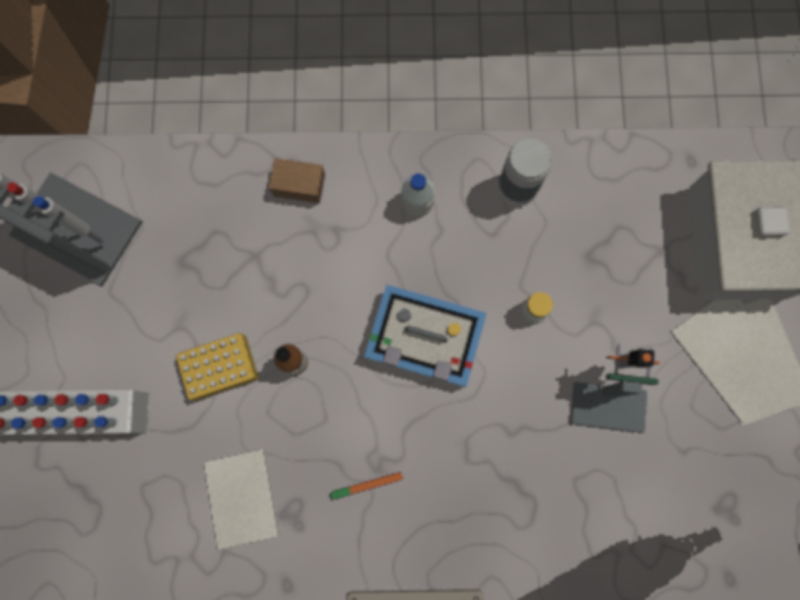

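View pics/side0.png

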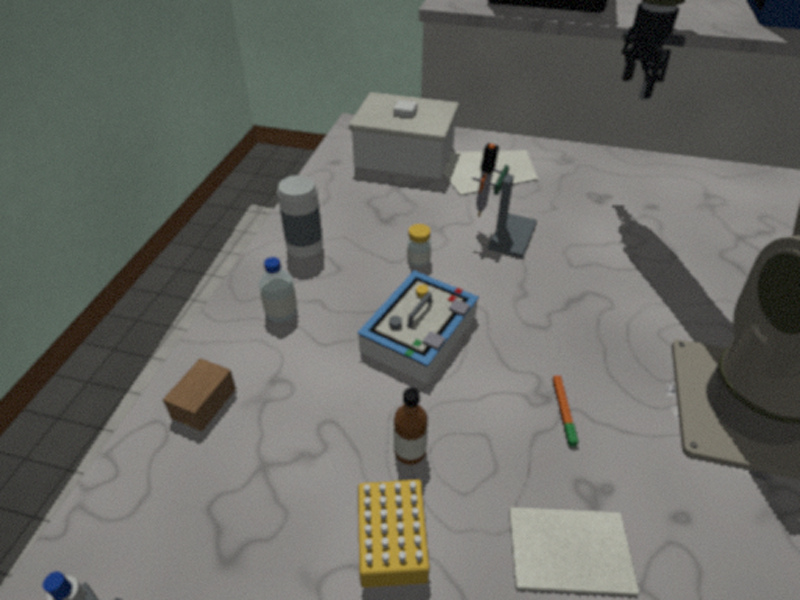

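Top view: the carrier is around (425,335) of 800x600, the hanger with the probe around (625,370), the jar at (540,305) and the bottle at (288,358). I'll enlarge crops of the carrier and hanger.

Run:
```python
from workcell import viewer
import cv2,numpy as np
T=viewer.camera("top")[:,:,::-1];S=viewer.camera("side")[:,:,::-1]
cv2.imwrite("pics/T.png",T);cv2.imwrite("pics/S.png",S)
def c(im,x,y):  # 100x75 at 4x, clipped brightness up
    t=cv2.resize(im[y:y+75,x:x+100],(400,300),interpolation=cv2.INTER_CUBIC)
    return cv2.convertScaleAbs(t,alpha=1.6)
cv2.imwrite("pics/m.png",np.vstack([np.hstack([c(T,222,178),c(T,348,212)]),np.hstack([c(S,220,170),c(S,270,88)])]))
```

```text
(no output)
```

View pics/m.png

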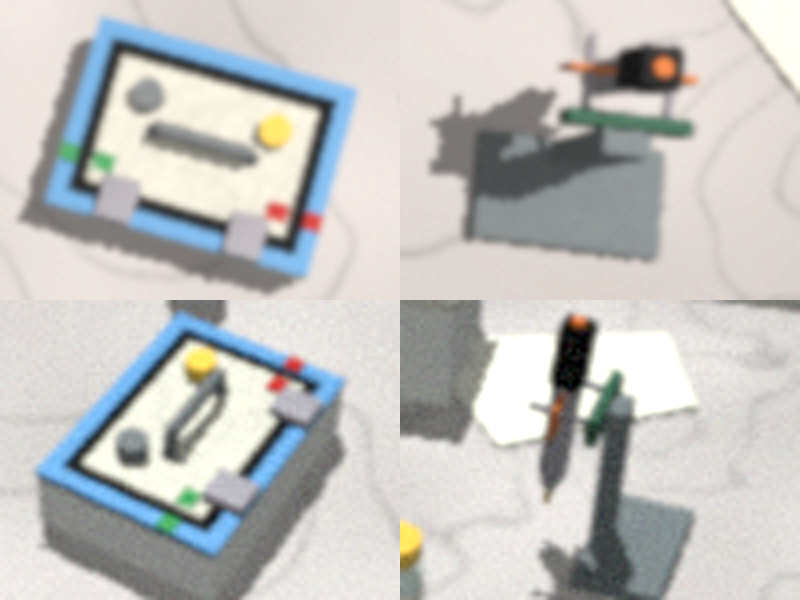

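```bash
cat > h.py <<'E'
import numpy as np
from workcell import viewer
from scipy.optimize import least_squares
M={n:viewer.camera_model(n) for n in("top","side")}
OFF={'tc':('top',222,178,0,0),'th':('top',348,212,400,0),'sc':('side',220,170,0,300),'sh':('side',270,88,400,300)}
def pix(k,p):
    n,x,y,a,b=OFF[k];return n,np.array([x+(p[0]-a+.5)/4-.5,y+(p[1]-b+.5)/4-.5])
def proj(n,X):
    m=M[n];c=m["R"]@X+m["t"];return np.array([m["fx"]*c[0]/c[2]+m["cx"],m["fy"]*c[1]/c[2]+m["cy"]])
def ray(n,uv,z):
    m=M[n];d=m["R"].T@[(uv[0]-m["cx"])/m["fx"],(uv[1]-m["cy"])/m["fy"],1];C=-m["R"].T@m["t"]
    return C+d*(z-C[2])/d[2]
def pose(obs,x0):
    def W(p,q):c,s=np.cos(p[2]),np.sin(p[2]);return np.array([p[0]+c*q[0]-s*q[1],p[1]+s*q[0]+c*q[1],q[2]])
    f=lambda p:np.concatenate([proj(n,W(p,q))-uv for n,uv,q in obs])
    r=least_squares(f,x0);return r.x,r.fun.reshape(-1,2)
E
python3 - <<'E'
from h import *
np.set_printoptions(precision=4,suppress=True)
o=[]
R=[(.067,.092,.05),(.067,-.092,.05),(-.067,-.092,.05),(-.067,.092,.05)]
for k,P in(('tc',[(102,18),(357,90),(305,278),(45,202)]),('sc',[(38,475),(182,312),(345,380),(218,555)])):
    o+=[(*pix(k,p),np.array(q)) for p,q in zip(P,R)]
G=[(.05,.075,.048),(.05,-.075,.048)]
o+=[(*pix('tc',p),np.array(q)) for p,q in zip([(115,47),(328,103)],G)]
for s in(('top',),('side',),('top','side')):
    x,r=pose([a for a in o if a[0] in s],[.55,0,-.2]);print('carrier',x,np.degrees(x[2]),abs(r).max())
print(r)
for k,p,z,t in[('th',(562,117),.142,'barL'),('th',(692,129),.142,'barR'),('th',(562,66),.1425,'plateL'),('th',(697,80),.1425,'plateR'),('th',(664,68),.1975,'top'),('sh',(578,321),.1975,'top_s'),('sh',(546,498),.0295,'tip_s'),('th',(588,38),.136,'pinLend')]:
    print(t,ray(*pix(k,p),z))
for k,p,z in(('top',(540,305),.075),('top',(288,355),.14)):
    print(ray(k,np.array(p)/1.5625,z))
E
```

```text
carrier [ 0.5475 -0.0247 -0.2929] -16.78189469372061 0.7608521557502286
carrier [ 0.5443 -0.0246 -0.2911] -16.676243638072584 0.6882056314058218
carrier [ 0.5462 -0.0248 -0.2912] -16.68536163515431 1.2090218221923124
[[-0.5197  0.126 ]
 [ 0.1456  0.1174]
 [ 0.4743  0.3356]
 [-0.1136  0.6402]
 [-0.9298 -0.6834]
 [-1.209   0.2006]
 [ 0.0154 -0.2943]
 [-0.6354  0.0256]
 [ 0.445   0.4773]
 [-0.2557  1.1929]]
barL [ 0.4626 -0.3107  0.142 ]
barR [ 0.454  -0.3913  0.142 ]
plateL [ 0.4944 -0.3127  0.1425]
plateR [ 0.4845 -0.3967  0.1425]
top [ 0.4864 -0.3581  0.1975]
top_s [ 0.486  -0.361   0.1975]
tip_s [ 0.4952 -0.367   0.0295]
pinLend [ 0.5126 -0.3321  0.136 ]
[ 0.5921 -0.2229  0.075 ]
[0.504  0.1989 0.14  ]
```

Request:
play_rows(
  plan=[0, 0, 9, 0.054, -0.019, -0.006, 1, 0, 0, 18, 0.108, -0.038, -0.006, 1, 0, 0, 27.6, 0.163, -0.058, -0.006, 1, 0, 0, 27.6, 0.217, -0.077, -0.006, 1, 0, 0, 27.6, 0.271, -0.096, -0.006, 1, 0, 0, 27.6, 0.326, -0.1154, -0.006, 1, 0, 0, 27.6, 0.326, -0.1154, -0.006, 1, 0, 0, 27.6, 0.326, -0.1154, -0.006, 1],
)

```text
clock: 1.2
position: [0.4878, -0.3577, 0.251]
ee_rot: [0.998, -0.056, -0.0, 0.0]
ft_force: [-0.1, -0.0, -0.8]
grip_width: 1.001
grasp_force: 0.0
```

Run:
```python
from workcell import viewer,status
import cv2,numpy as np
o=status.get_obs();print(o['clock'],o['position'],o['ee_rot'],o['ft_force'],o['joint_pos'])
T=viewer.camera("top")[:,:,::-1];S=viewer.camera("side")[:,:,::-1]
def c(im,x,y):
    t=cv2.resize(im[y:y+100,x:x+67],(400,600),interpolation=cv2.INTER_CUBIC)
    return cv2.convertScaleAbs(t,alpha=1.8)
cv2.imwrite("pics/m2.png",np.hstack([c(T,365,190),c(S,285,60)]))
```

```text
1.2 [ 0.48775546 -0.35767769  0.25104816] [ 9.98434496e-01 -5.59322210e-02 -3.58632810e-04  1.19505027e-04] [-0.14974865 -0.04997365 -0.77186466] [ 0.71824916  0.29353408 -0.19984211  1.50139416  0.05941155  1.35309009
 -1.1688537 ]
```

View pics/m2.png

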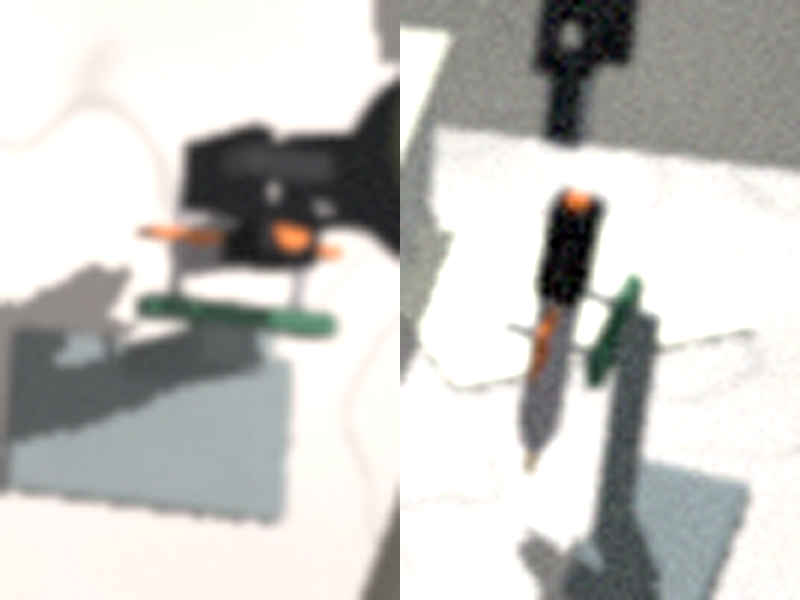

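Right (side) crop: handle top dot at (579,200), tip at (530,465), fingertips about (565,140), so the probe may lean. Comparing with a projected vertical line below the TCP.

Run:
```python
from h import *
np.set_printoptions(precision=4,suppress=True)
P=lambda n,X,x,y:(proj(n,np.array(X))-[x,y]+.5)*6-.5
for X in[(.4878,-.3577,.237),(.4878,-.3577,.1975),(.4878,-.3577,.13),(.4878,-.3577,.0295)]:print(X,'side',P('side',X,285,60)+[400,0],'top',P('top',X,365,190))
for u,z in(((579,201),.1975),((571,250),.171),((530,467),.0295)):print('side',z,ray('side',((np.array(u)-[400,0]+.5)/6-.5)+[285,60],z))
print('top',ray('top',((np.array((293,237))+.5)/6-.5)+[365,190],.1975))
# side bar end: top far & bottom corners
for u,z in(((632,278),.142),((597,385),.118)):print('bar',ray('side',((np.array(u)-[400,0]+.5)/6-.5)+[285,60],z))
```

```text
(0.4878, -0.3577, 0.237) side [581.5011 129.6873] top [326.6398 219.391 ]
(0.4878, -0.3577, 0.1975) side [572.8067 202.4769] top [292.9763 230.8735]
(0.4878, -0.3577, 0.13) side [558.8722 319.1358] top [240.6676 248.7158]
(0.4878, -0.3577, 0.0295) side [540.0376 476.8183] top [173.0061 271.7949]
side 0.1975 [ 0.485  -0.36    0.1975]
side 0.171 [ 0.4858 -0.3576  0.171 ]
side 0.0295 [ 0.4946 -0.3655  0.0295]
top [ 0.4854 -0.3575  0.1975]
bar [ 0.4549 -0.3878  0.142 ]
bar [ 0.4615 -0.32    0.118 ]
```

Request:
play_rows(
  plan=[0, 0, -10, -0.0015, 0.0005, 0, 1, 0, 0, -20, -0.0015, 0.0005, 0, 1, 0, 0, -30, -0.0015, 0.0005, 0, 1, 0, 0, -40, -0.0015, 0.0005, 0, 1, 0, 0, -50, -0.0015, 0.0005, 0, 1, 0, 0, -60, -0.0015, 0.0005, 0, 1, 0, 0, -70, -0.0015, 0.0005, 0, 1, 0, 0, -80, -0.0015, 0.0005, 0, 1, 0, 0, -90, -0.0015, 0.0005, 0, 1, 0, 0, -90, -0.0015, 0.0005, 0.03, 1, 0, 0, -90, -0.0015, 0.0005, 0.06, 1, 0, 0, -90, -0.0015, 0.0005, 0.081, 1, 0, 0, -90, -0.0015, 0.0005, 0.081, 1, 0, 0, -90, -0.0015, 0.0005, 0.081, 0.6, 0, 0, -90, -0.0015, 0.0005, 0.081, 0.5, 0, 0, -90, -0.0015, 0.0005, 0.081, 0.4, 0, 0, -90, -0.0015, 0.0005, 0.081, 0.3, 0, 0, -90, -0.0015, 0.0005, 0.081, 0.2, 0, 0, -90, -0.0015, 0.0005, 0.081, 0, 0, 0, -90, -0.0015, 0.0005, 0.081, 0],
  squeeze=50,
)

```text
clock: 3.8
position: [0.4867, -0.3578, 0.1706]
ee_rot: [0.746, 0.666, -0.0, 0.0]
ft_force: [-1.7, 0.4, 5.6]
grip_width: 0.297
grasp_force: 49.7
```

Run:
```python
from workcell import viewer,status
import cv2,numpy as np
T=viewer.camera("top")[:,:,::-1];S=viewer.camera("side")[:,:,::-1]
o=status.get_obs();print(o)
def c(im,x,y):
    t=cv2.resize(im[y:y+100,x:x+67],(400,600),interpolation=cv2.INTER_CUBIC)
    return cv2.convertScaleAbs(t,alpha=1.8)
cv2.imwrite("pics/m3.png",np.hstack([c(T,365,190),c(S,285,60)]))
```

```text
{'clock': 3.9, 'joint_pos': array([ 0.87210939,  0.36479078, -0.39036933,  1.59863374,  0.14599736,
        1.20666888,  0.34090079]), 'joint_velocities': array([ 9.27094588e-05, -2.48599404e-04,  1.16723548e-04, -1.05911133e-03,
        4.03826502e-04, -3.99072838e-04,  6.44691180e-05]), 'tau': array([-3.84339988e-01, -5.77395058e+01, -4.59864378e+00, -3.56963897e+01,
       -8.35944107e-02, -6.95480369e-01, -1.21262670e-02]), 'position': array([ 0.48668003, -0.35775859,  0.17063076]), 'ee_rot': array([ 7.45557620e-01,  6.66441138e-01, -2.57330004e-05,  2.09894616e-04]), 'ft_force': array([-1.39814288,  0.73351359,  5.29431601]), 'torque': array([0.12267448, 0.45551525, 0.00223561]), 'grasp_force': 49.72305715084076, 'grip_width': 0.30022598828563285}
```

View pics/m3.png

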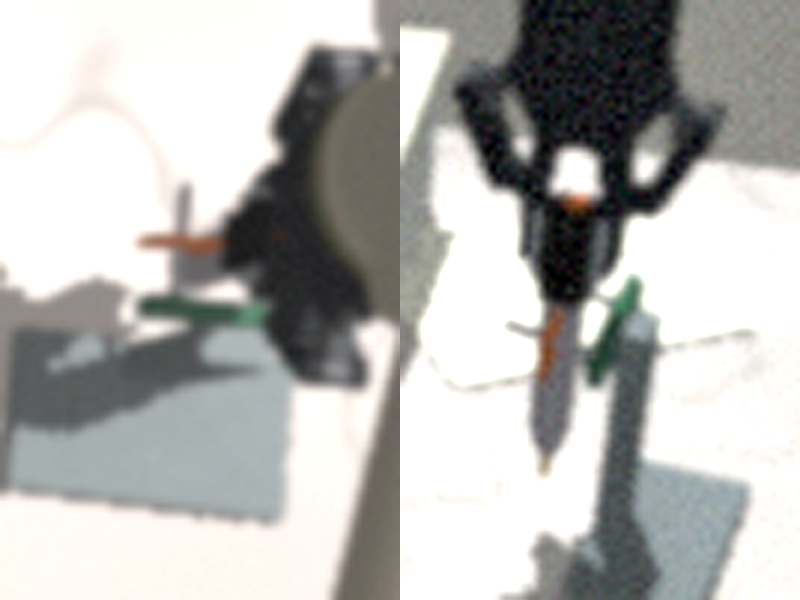

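Request:
play_rows(
  plan=[0, 0, 0, 0, 0, -0.002, 0, 0, 0, 0, 0, 0, -0.004, 0, 0, 0, 0, 0, 0, -0.004, 0, 0, 0, 0, 0, 0.006, -0.005, 0, 0, 0, 0, 0, 0.012, -0.0056, 0, 0, 0, 0, 0, 0.018, -0.0064, 0, 0, 0, 0, 0, 0.024, -0.0072, 0, 0, 0, 0, 0, 0.03, -0.008, 0, 0, 0, 0, 0, 0.036, -0.0088, 0, 0, 0, 0, 0, 0.042, -0.009, 0, 0, 0, 0, 0, 0.05, -0.02, 0, 0, 0, 0, 0, 0.05, -0.04, 0, 0, 0, 0, 0, 0.05, -0.06, 0, 0, 0, 0, 0, 0.05, -0.075, 0, 0, 0, 0, 0, 0.05, -0.075, 0, 0, 0, 0, 0, 0.05, -0.075, 0],
)

```text
clock: 5.9
position: [0.536, -0.3632, 0.2448]
ee_rot: [0.746, 0.666, -0.0, -0.0]
ft_force: [-0.3, -0.0, -2.6]
grip_width: 0.299
grasp_force: 49.5
```

Run:
```python
from h import *
from workcell import status
import cv2
np.set_printoptions(precision=4,suppress=True)
T=viewer.camera("top")[:,:,::-1];S=viewer.camera("side")[:,:,::-1]
o=status.get_obs();p=o['position'];print(o['clock'],p,o['ee_rot'],o['ft_force'],o['grasp_force'])
def c(im,x,y):
    t=cv2.resize(im[y:y+100,x:x+67],(400,600),interpolation=cv2.INTER_CUBIC)
    return cv2.convertScaleAbs(t,alpha=1.8)
tip=p-[0,0,.1411];a=proj('side',tip);print('exp tip side',a, 'top', proj('top',tip))
x,y=(a-[33,70]).astype(int);x2,y2=(proj('top',p)-[40,40]).astype(int);print(x,y,x2,y2)
im=np.hstack([c(T,x2,y2),c(S,x,y)])
cv2.drawMarker(im,tuple(((a-[x,y]+.5)*6).astype(int)+[400,0]),(0,0,255),cv2.MARKER_TILTED_CROSS,8,1)
cv2.imwrite("pics/m4.png",im)
# earlier pic: squared hung probe
for u,z in(((579,203),.1975),((544,470),.0295)):print('side',z,ray('side',((np.array(u)-[400,0]+.5)/6-.5)+[285,60],z))
```

```text
6.0 [ 0.5359 -0.3631  0.2444] [ 0.7455  0.6665 -0.0002 -0.0007] [ 0.0516  0.2863 -2.6415] 49.477118253707886
exp tip side [295.5319 117.0369] top [402.2788 213.6944]
262 47 380 164
side 0.1975 [ 0.4847 -0.358   0.1975]
side 0.0295 [ 0.4866 -0.3646  0.0295]
```

View pics/m4.png

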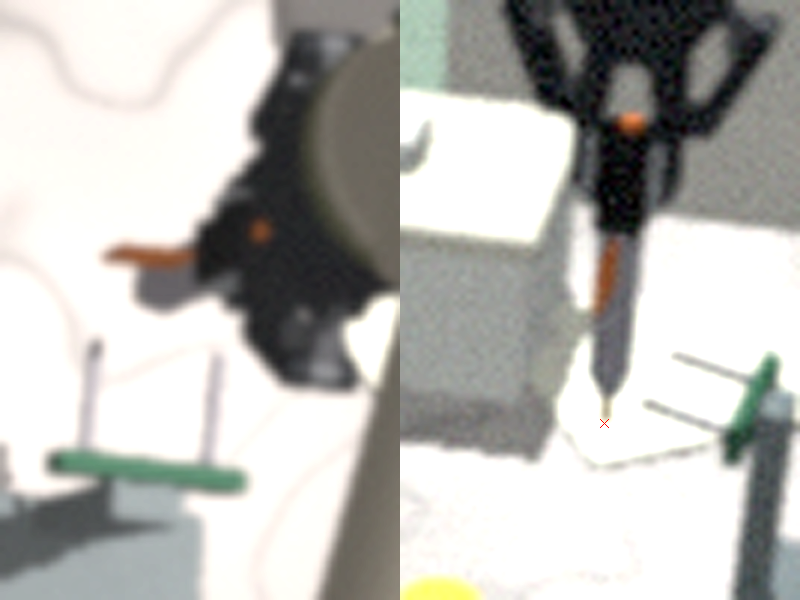

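Run:
```python
from h import *
np.set_printoptions(precision=4,suppress=True)
t=lambda u,z:ray('top',((np.array(u)+.5)/6-.5)+[380,164],z)
s=lambda u,z:ray('side',((np.array(u)-[400,0]+.5)/6-.5)+[262,47],z)
print('dot top',t((260,232),.2713),'side',s((632,123),.2713))
print('tip side',s((605,418),.1033))
a,b=t((95,345),.136),t((217,360),.136);print('pins ends',a,b,(a+b)/2)
a,b=t((53,462),.142),t((243,480),.142);print('bar',a,b,(a+b)/2)
print('plate end L',t((106,255),.2163))
```

```text
dot top [ 0.5378 -0.3588  0.2713] side [ 0.5352 -0.3655  0.2713]
tip side [ 0.536  -0.3679  0.1033]
pins ends [ 0.5127 -0.3341  0.136 ] [ 0.5057 -0.3851  0.136 ] [ 0.5092 -0.3596  0.136 ]
bar [ 0.4633 -0.3115  0.142 ] [ 0.4547 -0.39    0.142 ] [ 0.459  -0.3508  0.142 ]
plate end L [ 0.5385 -0.3171  0.2163]
```

Request:
play_rows(
  plan=[0, 0, 2, 0.03, -0.003, 0, 0, 0, 0, 4, 0.08, -0.0084, 0, 0, 0, 0, 6, 0.13, -0.0137, 0, 0, 0, 0, 8, 0.18, -0.019, 0, 0, 0, 0, 10.3, 0.23, -0.0242, 0, 0, 0, 0, 10.3, 0.28, -0.0295, 0, 0, 0, 0, 10.3, 0.33, -0.0347, 0, 0, 0, 0, 10.3, 0.38, -0.04, 0, 0, 0, 0, 10.3, 0.41, -0.0431, 0, 0, 0, 0, 10.3, 0.4183, -0.044, 0, 0, 0, 0, 10.3, 0.4183, -0.044, 0.015, 0, 0, 0, 10.3, 0.4183, -0.044, 0.03, 0, 0, 0, 10.3, 0.4183, -0.044, 0.0434, 0, 0, 0, 10.3, 0.4183, -0.044, 0.0434, 0, 0, 0, 10.3, 0.4183, -0.044, 0.0434, 0],
)

```text
clock: 7.88
position: [0.5395, 0.0572, 0.2022]
ee_rot: [0.802, 0.597, 0.0, 0.0]
ft_force: [0.2, -0.2, -1.4]
grip_width: 0.3
grasp_force: 49.5
```

```bash
cat > look.py <<'E'
from h import *
from workcell import status
import cv2,sys
np.set_printoptions(precision=4,suppress=True)
T=viewer.camera("top")[:,:,::-1];S=viewer.camera("side")[:,:,::-1]
o=status.get_obs();p=o['position'];print(o['clock'],p,o['ee_rot'],o['ft_force'],o['grasp_force'],o['joint_pos'])
def c(im,x,y,n,m):
    t=cv2.resize(im[y:y+m,x:x+n],(n*6,m*6),interpolation=cv2.INTER_CUBIC)
    return cv2.convertScaleAbs(t,alpha=1.5)
tip=p-[0,0,.1411];a=proj('side',tip)
x,y=(a-[33,60]).astype(int);x2,y2=(proj('top',tip)-[33,50]).astype(int)
print('side off',x,y,'top off',x2,y2,'exp tip side crop',(a-[x,y]+.5)*6-.5+[400,0])
cv2.imwrite(sys.argv[1],np.hstack([c(T,x2,y2,67,100)[:,:400],c(S,x,y,67,100)[:,:400]]))
E
python3 look.py pics/m5.png
```

```text
7.975 [0.5396 0.0574 0.2025] [0.8024 0.5968 0.0004 0.0003] [ 0.0191 -0.7291 -2.4503] 49.46318507194519 [ 0.3588  0.2369 -0.6259  1.7123  0.1462  1.2384 -0.5934]
side off 230 160 top off 208 166 exp tip side crop [604.0451 365.3502]
```

View pics/m5.png

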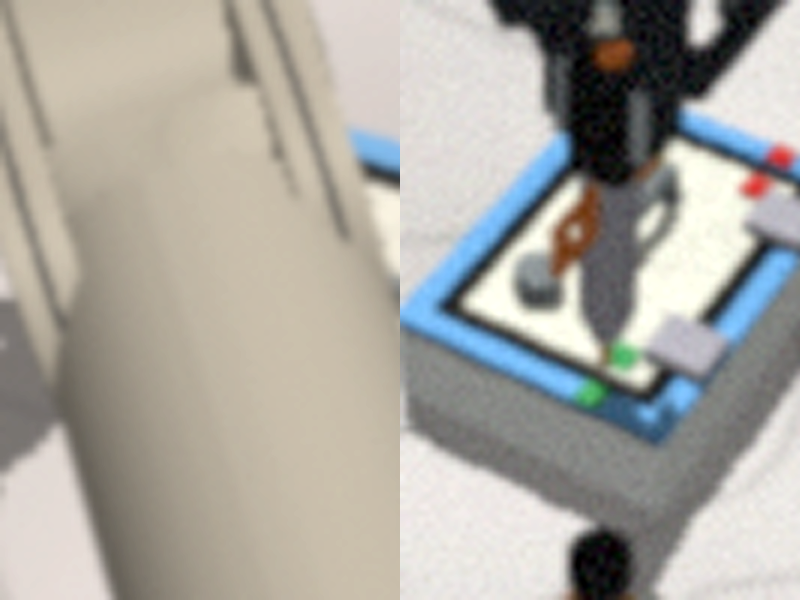

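Run:
```python
from h import *
np.set_printoptions(precision=4,suppress=True)
th=-.2912;c,s=np.cos(th),np.sin(th)
W=lambda x,y,z:np.array([.546+c*x-s*y,-.0247+s*x+c*y,z])
P=lambda X:(proj('side',X)-[230,160]+.5)*6-.5+[400,0]
for n,q in dict(gin=(-.03,.065,.05),start=(-.03,.075,.05),gout=(-.03,.087,.05),cornL=(.05,.075,.05),nearL=(-.067,.092,.05),farL=(.067,.092,.05),red=(-.03,-.075,.05),nearcorner=(-.05,.075,.05)).items():print(n,P(W(*q)))
s_=lambda u,z:ray('side',((np.array(u)-[400,0]+.5)/6-.5)+[230,160],z)
for u,z in(((606,362),.0614),((606,374),.05),((622,355),.05),((591,393),.05),((452,303),.05),((655,392),.05),((770,172),.05),((652,437),.05)):
    w=s_(u,z);d=w-[.546,-.0247,0];print(u,w,'carrier',c*d[0]+s*d[1],-s*d[0]+c*d[1])
```

```text
gin [618.3181 365.8678]
start [606.44   381.1092]
gout [591.9773 399.6671]
cornL [446.6277 309.1276]
nearL [663.8132 443.1175]
farL [392.0026 318.8449]
red [769.6082 171.7392]
nearcorner [647.9673 399.8137]
(606, 362) [0.5393 0.0554 0.0614] carrier -0.02941574688019639 0.0747649357516306
(606, 374) [0.5399 0.0519 0.05  ] carrier -0.027844720831076815 0.0716556061459602
(622, 355) [0.5358 0.0398 0.05  ] carrier -0.02826027600645301 0.05884091449011523
(591, 393) [0.5435 0.0638 0.05  ] carrier -0.027793380771322696 0.08404527303888404
(452, 303) [0.6142 0.0287 0.05  ] carrier 0.04999683450248404 0.07073579596487636
(655, 392) [0.5177 0.0566 0.05  ] carrier -0.050404491447157085 0.0697258777984211
(770, 172) [ 0.4955 -0.0878  0.05  ] carrier -0.030234968537870253 -0.0749370877512149
(652, 437) [0.5136 0.0807 0.05  ] carrier -0.06127455041651547 0.09166746099273163
```

Run:
```python
from h import *
import cv2
from scipy.ndimage import map_coordinates
th=-.2912;c,s=np.cos(th),np.sin(th)
W=lambda x,y,z:np.array([.546+c*x-s*y,-.0247+s*x+c*y,z])
t=np.arange(-.012,.0121,.0005)
for n,f in(('top','T'),('side','S')):
    g=cv2.imread(f'pics/{f}.png').astype(float).max(2)
    def cen(P):
        uv=np.array([proj(n,p) for p in P]);v=map_coordinates(g,[uv[:,1],uv[:,0]],order=1)
        w=np.clip(np.sort(v)[len(v)//2]-v,0,None);return round(1000*(w*t).sum()/w.sum(),1),int(v.min())
    print(n,'green',[cen([W(x,.075+d,.049) for d in t]) for x in(-.02,0,.02,.035)],
     'red',[cen([W(x,-.075+d,.049) for d in t]) for x in(-.02,0,.02,.035)],
     'far',[cen([W(.05+d,y,.049) for d in t]) for y in(-.05,-.02,.02,.05)])
```

```text
top green [(np.float64(0.7), 42), (np.float64(0.6), 48), (np.float64(0.5), 48), (np.float64(0.5), 43)] red [(np.float64(0.1), 43), (np.float64(0.1), 47), (np.float64(0.1), 47), (np.float64(0.1), 38)] far [(np.float64(2.1), 48), (np.float64(2.0), 48), (np.float64(2.5), 48), (np.float64(2.6), 47)]
side green [(np.float64(-1.2), 54), (np.float64(-1.0), 54), (np.float64(-1.7), 56), (np.float64(-1.2), 53)] red [(np.float64(-1.7), 56), (np.float64(-2.0), 64), (np.float64(-1.9), 64), (np.float64(-2.2), 68)] far [(np.float64(0.5), 54), (np.float64(0.7), 41), (np.float64(1.0), 41), (np.float64(1.5), 36)]
```

Request:
play_rows(
  plan=[0, 0, 0, -0.001, 0, 0.004, 0, 0, 0, 0, -0.001, 0, 0.008, 0, 0, 0, 0, -0.001, 0, 0.012, 0, 0, 0, 0, -0.001, 0, 0.015, 0, 0, 0, 0, -0.001, 0, 0.018, 0, 0, 0, 0, -0.001, 0, 0.02, 0, 0, 0, 0, -0.001, 0, 0.02, 0, 0, 0, 0, -0.001, 0, 0.02, 0],
)

```text
clock: 8.98
position: [0.539, 0.0564, 0.182]
ee_rot: [0.802, 0.597, 0.0, 0.0]
ft_force: [-1.3, 0.8, -0.2]
grip_width: 0.299
grasp_force: 49.8
```

```bash
python3 look.py pics/m6.png
```

```text
9.075 [0.539  0.0564 0.182 ] [0.8024 0.5968 0.     0.0001] [-0.9508  0.2656  0.5902] 49.7789990901947 [ 0.3559  0.2542 -0.6229  1.7384  0.1582  1.1994 -0.6011]
side off 230 165 top off 209 167 exp tip side crop [605.16   366.4474]
```

View pics/m6.png

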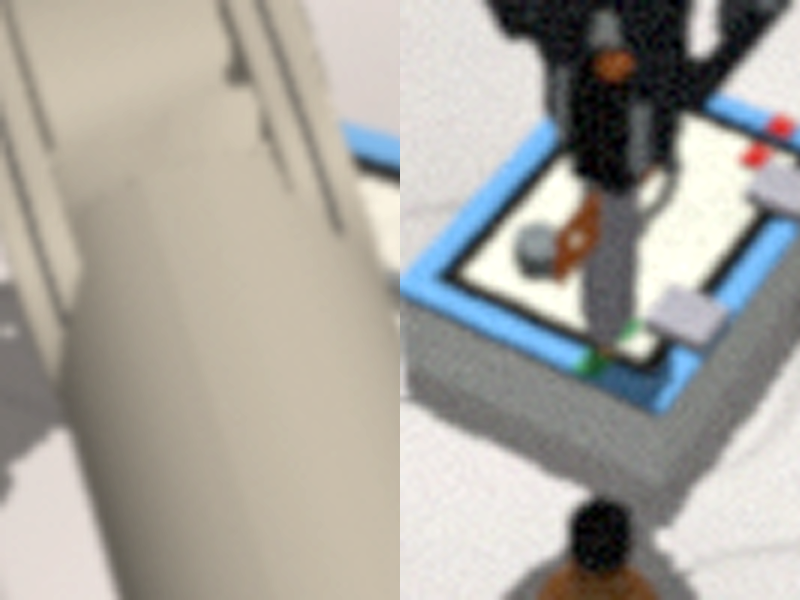

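```bash
cat > ft.py <<'E'
from workcell import status,viewer
import numpy as np
np.set_printoptions(precision=4,suppress=True)
F=[];Q=[]
for i in range(5):
    viewer.camera_model;viewer.camera("side");o=status.get_obs();F.append(np.r_[o['ft_force'],o['torque']]);Q.append(o['position'])
f=np.mean(F,0);R=np.array(o['ee_rot']);a=2*np.arctan2(R[1],R[0]);c,s=np.cos(a),np.sin(a)
tool=lambda v:np.array([c*v[0]+s*v[1],s*v[0]-c*v[1],-v[2]])
print(o['clock'],'pos',np.mean(Q,0),'F tool xyz',tool(f[:3]),'M tool',tool(f[3:]),'sd',np.std(F,0)[:3])
E
python3 ft.py
```

```text
9.325 pos [0.539  0.0564 0.182 ] F tool xyz [-0.1901 -0.8837 -0.1032] M tool [ 0.257  -0.0918  0.0176] sd [0.3444 0.5245 0.4112]
```

Request:
play_rows(
  plan=[0, 0, 0, 0.001, 0, 0, 0, 0, 0, 0, 0.002, 0, 0, 0, 0, 0, 0, 0.003, 0, 0, 0, 0, 0, 0, 0.003, 0, 0, 0],
)

```text
clock: 9.82
position: [0.5399, 0.0589, 0.1819]
ee_rot: [0.802, 0.597, -0.0, 0.0]
ft_force: [-0.6, -3.2, 0.9]
grip_width: 0.296
grasp_force: 49.8
```

```bash
python3 ft.py
```

```text
10.075 pos [0.5399 0.059  0.1819] F tool xyz [-2.7074  0.7271 -0.5037] M tool [-0.1495 -0.9404 -0.0188] sd [0.0413 0.7042 0.2504]
```

Request:
play_rows(
  plan=[0, 0, 0, -0.0015, 0, 0, 0, 0, 0, 0, -0.003, 0, 0, 0, 0, 0, 0, -0.0045, 0, 0, 0, 0, 0, 0, -0.006, 0, 0, 0, 0, 0, 0, -0.006, 0, 0, 0],
)

```text
clock: 10.7
position: [0.5381, 0.0537, 0.1819]
ee_rot: [0.802, 0.597, 0.0, -0.0]
ft_force: [0.7, 1.3, -0.3]
grip_width: 0.298
grasp_force: 49.8
```

```bash
python3 ft.py
```

```text
10.95 pos [0.5381 0.0537 0.1819] F tool xyz [ 2.0898 -0.3652 -0.2702] M tool [0.0915 0.5188 0.0038] sd [0.4553 0.4919 0.2558]
```

Request:
play_rows(
  plan=[0, 0, 0, 0.0027, 0, -0.001, 0, 0, 0, 0, 0.0027, 0, -0.004, 0, 0, 0, 0, 0.0027, 0, -0.004, 0],
)

```text
clock: 11.32
position: [0.539, 0.056, 0.1861]
ee_rot: [0.802, 0.597, -0.0, 0.0]
ft_force: [-0.7, 0.0, -0.4]
grip_width: 0.301
grasp_force: 49.7
```

```bash
python3 ft.py; python3 ft.py
```

```text
11.575 pos [0.5389 0.056  0.1859] F tool xyz [-0.4106  0.2839  0.8881] M tool [-0.0073 -0.0384  0.0095] sd [0.4871 0.3589 0.6295]
11.825 pos [0.5389 0.056  0.1859] F tool xyz [-0.1045  0.2168  0.696 ] M tool [-0.0175 -0.0815  0.0173] sd [0.606  0.2818 0.4194]
```

Request:
play_rows(
  plan=[0, 0, 0, 0, 0, -0.007, 0, 0, 0, 0, 0, 0, -0.014, 0, 0, 0, 0, 0, 0, -0.014, 0],
)

```text
clock: 12.2
position: [0.5393, 0.0562, 0.2008]
ee_rot: [0.802, 0.597, 0.001, 0.0]
ft_force: [-0.3, 0.3, -2.0]
grip_width: 0.296
grasp_force: 49.6
```

```bash
python3 ft.py; python3 ft.py
```

```text
12.45 pos [0.5389 0.0561 0.1999] F tool xyz [-0.0039 -0.0265  2.0584] M tool [ 0.0097 -0.0143 -0.0038] sd [0.2543 0.2044 0.5241]
12.7 pos [0.5388 0.0561 0.1997] F tool xyz [0.1668 0.1277 1.7449] M tool [-0.0093 -0.0118  0.0173] sd [0.4511 0.5633 0.3917]
```

Request:
play_rows(
  plan=[0, 0, 0, 0, 0, 0.005, 0, 0, 0, 0, 0, 0, 0.01, 0, 0, 0, 0, 0, 0, 0.0148, 0, 0, 0, 0, 0, 0, 0.0148, 0, 0, 0, 0, 0, 0.002, 0.0148, 0, 0, 0, 0, 0, 0.0055, 0.0148, 0, 0, 0, 0, 0, 0.009, 0.0148, 0, 0, 0, 0, 0, 0.0125, 0.0148, 0, 0, 0, 0, 0, 0.016, 0.0148, 0, 0, 0, 0, 0, 0.0195, 0.0148, 0, 0, 0, 0, 0, 0.023, 0.0148, 0, 0, 0, 0, 0, 0.0265, 0.0148, 0, 0, 0, 0, 0, 0.03, 0.0148, 0, 0, 0, 0, 0, 0.0335, 0.0148, 0, 0, 0, 0, 0, 0.037, 0.0148, 0, 0, 0, 0, 0, 0.04, 0.0148, 0],
)

```text
clock: 14.7
position: [0.5775, 0.0445, 0.1851]
ee_rot: [0.802, 0.597, 0.0, 0.0]
ft_force: [-1.2, 0.3, 0.6]
grip_width: 0.294
grasp_force: 49.7
```

```bash
python3 ft.py
```

```text
14.95 pos [0.5777 0.0444 0.1852] F tool xyz [0.3672 0.5376 0.201 ] M tool [-0.2368  0.0308 -0.0029] sd [0.3628 0.3207 0.2921]
```

Request:
play_rows(
  plan=[0, 0, 0, 0, 0.003, 0, 0, 0, 0, 0, 0, 0.0065, 0, 0, 0, 0, 0, 0, 0.01, 0, 0, 0, 0, 0, 0, 0.0135, 0, 0, 0, 0, 0, 0, 0.017, 0, 0, 0, 0, 0, 0, 0.0205, 0, 0, 0, 0, 0, 0, 0.024, 0, 0, 0, 0, 0, 0, 0.0275, 0, 0, 0, 0, 0, 0, 0.031, 0, 0, 0, 0, 0, 0, 0.0345, 0, 0, 0, 0, 0, 0, 0.038, 0, 0, 0, 0, 0, 0, 0.0405, 0, 0, 0, 0, 0, 0, 0.0405, 0, 0],
)

```text
clock: 16.58
position: [0.6165, 0.0328, 0.1852]
ee_rot: [0.802, 0.597, 0.0, 0.0]
ft_force: [0.5, 0.9, -1.7]
grip_width: 0.303
grasp_force: 49.7
```

```bash
python3 ft.py
```

```text
16.825 pos [0.6163 0.0329 0.1853] F tool xyz [0.1061 0.736  0.5432] M tool [-0.2632  0.0077  0.0034] sd [0.3385 0.3167 0.6083]
```

Request:
play_rows(
  plan=[0, 0, 0, 0, 0.001, 0, 0, 0, 0, 0, 0, 0.002, 0, 0, 0, 0, 0, 0, 0.002, 0, 0],
)

```text
clock: 17.2
position: [0.6179, 0.0324, 0.185]
ee_rot: [0.802, 0.597, -0.0, -0.0]
ft_force: [-0.2, -0.3, -0.5]
grip_width: 0.295
grasp_force: 49.7
```

```bash
python3 ft.py
```

```text
17.45 pos [0.6179 0.0324 0.1851] F tool xyz [ 0.1708 -0.3701  0.3915] M tool [ 0.1646 -0.0123  0.0082] sd [0.34   0.6957 0.4633]
```

Request:
play_rows(
  plan=[0, 0, 0, 0, 0.001, 0, 0, 0, 0, 0, 0, 0.002, 0, 0, 0, 0, 0, 0, 0.002, 0, 0],
)

```text
clock: 17.82
position: [0.6193, 0.0321, 0.1847]
ee_rot: [0.802, 0.597, -0.001, -0.001]
ft_force: [-4.3, 1.5, -0.6]
grip_width: 0.3
grasp_force: 49.9
```

```bash
python3 ft.py
```

```text
18.075 pos [0.6193 0.0321 0.1848] F tool xyz [-0.0515 -5.1615  0.9151] M tool [ 1.7645  0.0036 -0.0005] sd [0.5303 0.4144 0.2233]
```

Request:
play_rows(
  plan=[0, 0, 0, 0, -0.0017, 0, 0, 0, 0, 0, 0, -0.0034, 0, 0, 0, 0, 0, -0.002, -0.0034, 0, 0, 0, 0, 0, -0.0055, -0.0034, 0, 0, 0, 0, 0, -0.009, -0.0034, 0, 0, 0, 0, 0, -0.0125, -0.0034, 0, 0, 0, 0, 0, -0.016, -0.0034, 0, 0, 0, 0, 0, -0.0195, -0.0034, 0, 0, 0, 0, 0, -0.023, -0.0034, 0, 0, 0, 0, 0, -0.0265, -0.0034, 0, 0, 0, 0, 0, -0.03, -0.0034, 0, 0, 0, 0, 0, -0.0335, -0.0034, 0, 0, 0, 0, 0, -0.037, -0.0034, 0, 0, 0, 0, 0, -0.0405, -0.0034, 0, 0, 0, 0, 0, -0.044, -0.0034, 0, 0, 0, 0, 0, -0.0475, -0.0034, 0, 0, 0, 0, 0, -0.051, -0.0034, 0, 0, 0, 0, 0, -0.0545, -0.0034, 0, 0, 0, 0, 0, -0.058, -0.0034, 0, 0, 0, 0, 0, -0.0605, -0.0034, 0, 0],
)

```text
clock: 20.58
position: [0.5991, -0.0255, 0.1851]
ee_rot: [0.802, 0.597, -0.0, 0.0]
ft_force: [-0.2, 0.2, 0.1]
grip_width: 0.298
grasp_force: 50.0
```

```bash
python3 ft.py
```

```text
20.825 pos [ 0.5991 -0.0257  0.1851] F tool xyz [-0.5696 -0.3225  0.3761] M tool [ 0.001  -0.155   0.0009] sd [0.5986 0.5853 0.4433]
```

Request:
play_rows(
  plan=[0, 0, 0, -0.003, 0, 0, 0, 0, 0, 0, -0.0068, 0, 0, 0, 0, 0, 0, -0.0106, 0, 0, 0, 0, 0, 0, -0.0144, 0, 0, 0, 0, 0, 0, -0.0182, 0, 0, 0, 0, 0, 0, -0.022, 0, 0, 0, 0, 0, 0, -0.0258, -0.0001, 0, 0, 0, 0, 0, -0.0296, -0.0001, 0, 0, 0, 0, 0, -0.0334, -0.0001, 0, 0, 0, 0, 0, -0.0372, -0.0001, 0, 0, 0, 0, 0, -0.041, -0.0001, 0, 0, 0, 0, 0, -0.0448, -0.0001, 0, 0, 0, 0, 0, -0.0486, -0.0002, 0, 0, 0, 0, 0, -0.0524, -0.0002, 0, 0, 0, 0, 0, -0.0562, -0.0002, 0, 0, 0, 0, 0, -0.06, -0.0002, 0, 0, 0, 0, 0, -0.0638, -0.0002, 0, 0, 0, 0, 0, -0.0676, -0.0002, 0, 0, 0, 0, 0, -0.0714, -0.0002, 0, 0, 0, 0, 0, -0.0745, -0.0002, 0, 0],
)

```text
clock: 23.32
position: [0.5775, -0.0967, 0.1851]
ee_rot: [0.802, 0.597, -0.0, 0.0]
ft_force: [-0.1, 0.3, 0.0]
grip_width: 0.3
grasp_force: 49.9
```

```bash
python3 ft.py
```

```text
23.575 pos [ 0.5774 -0.097   0.1851] F tool xyz [-0.7422 -0.0454  0.3595] M tool [ 0.011  -0.2127  0.0155] sd [0.5865 0.8284 0.4279]
```

Request:
play_rows(
  plan=[0, 0, 0, -0.003, 0, 0, 0, 0, 0, 0, -0.0065, 0, 0, 0, 0, 0, 0, -0.01, 0, 0, 0, 0, 0, 0, -0.0135, 0, 0, 0, 0, 0, 0, -0.0155, 0, 0, 0, 0, 0, 0, -0.017, 0, 0, 0, 0, 0, 0, -0.0185, 0, 0, 0, 0, 0, 0, -0.0185, 0, 0, 0],
)

```text
clock: 24.58
position: [0.5724, -0.1138, 0.1851]
ee_rot: [0.802, 0.597, 0.0, -0.0]
ft_force: [0.7, 1.5, -1.4]
grip_width: 0.3
grasp_force: 49.9
```

```bash
python3 ft.py
```

```text
24.825 pos [ 0.5724 -0.1139  0.1851] F tool xyz [ 2.2326 -0.0002  0.3793] M tool [-0.0232  0.8111  0.0058] sd [0.3267 0.1336 0.6352]
```

Request:
play_rows(
  plan=[0, 0, 0, 0.0015, 0, 0, 0, 0, 0, 0, 0.0031, 0, 0, 0, 0, 0, 0, 0.0031, -0.003, 0, 0, 0, 0, 0, 0.0031, -0.0065, 0, 0, 0, 0, 0, 0.0031, -0.01, 0, 0, 0, 0, 0, 0.0031, -0.0135, 0, 0, 0, 0, 0, 0.0031, -0.017, 0, 0, 0, 0, 0, 0.0031, -0.0205, 0, 0, 0, 0, 0, 0.0031, -0.024, 0, 0, 0, 0, 0, 0.0031, -0.0275, 0, 0, 0, 0, 0, 0.0031, -0.031, 0, 0, 0, 0, 0, 0.0031, -0.0345, 0, 0, 0, 0, 0, 0.0031, -0.038, 0, 0, 0, 0, 0, 0.0031, -0.0415, 0, 0, 0, 0, 0, 0.0031, -0.044, 0, 0],
)

```text
clock: 26.7
position: [0.5308, -0.0985, 0.1851]
ee_rot: [0.802, 0.597, -0.0, 0.0]
ft_force: [1.1, -1.7, -1.3]
grip_width: 0.3
grasp_force: 49.9
```

```bash
python3 ft.py
```

```text
26.95 pos [ 0.5306 -0.0985  0.185 ] F tool xyz [ 0.1054 -0.5746  0.1155] M tool [0.2404 0.0192 0.0006] sd [0.5455 0.3461 0.3654]
```

Request:
play_rows(
  plan=[0, 0, 0, 0, -0.003, 0, 0, 0, 0, 0, 0, -0.0065, 0, 0, 0, 0, 0, 0, -0.01, 0, 0, 0, 0, 0, 0, -0.0135, 0, 0, 0, 0, 0, 0, -0.017, 0, 0, 0, 0, 0, 0, -0.0205, 0, 0, 0, 0, 0, 0, -0.024, 0, 0, 0, 0, 0, 0, -0.0275, 0, 0, 0, 0, 0, 0, -0.031, 0, 0, 0, 0, 0, 0, -0.0345, 0, 0, 0, 0, 0, 0, -0.037, 0, 0, 0, 0, 0, 0, -0.037, 0, 0],
)

```text
clock: 28.45
position: [0.4951, -0.0878, 0.185]
ee_rot: [0.802, 0.597, -0.0, -0.0]
ft_force: [-0.4, 0.4, -0.2]
grip_width: 0.297
grasp_force: 50.0
```

```bash
python3 look.py pics/m7.png; python3 ft.py
```

```text
28.55 [ 0.4953 -0.0878  0.1849] [ 0.8023  0.5969 -0.0003 -0.0002] [-1.3328  0.4741 -1.0696] 49.951311349868774 [ 0.6044  0.1515 -0.5597  1.8322  0.0866  1.1828 -0.2746]
side off 258 129 top off 262 182 exp tip side crop [601.6113 367.7113]
28.8 pos [ 0.4954 -0.0879  0.185 ] F tool xyz [-0.3643 -0.7231  0.527 ] M tool [ 0.2707  0.0125 -0.0013] sd [0.4183 0.3996 0.2402]
```

View pics/m7.png

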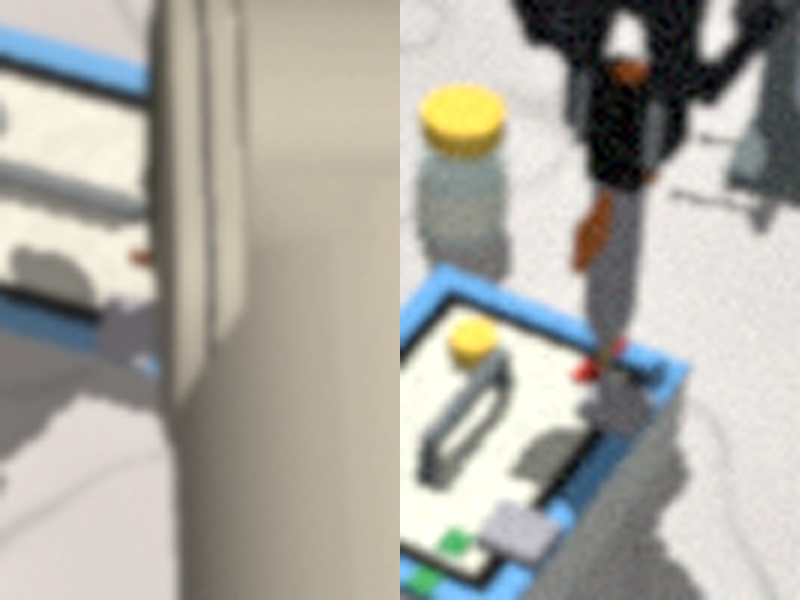

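Request:
play_rows(
  plan=[0, 0, 0, 0, 0, -0.01, 0, 0, 0, 0, 0, 0, -0.03, 0, 0, 0, 0, 0, 0, -0.05, 0, 0, 0, 0, 0, 0, -0.06, 0, 0, 0, -2, -0.025, 0.012, -0.06, 0, 0, 0, -4, -0.063, 0.0295, -0.06, 0, 0, 0, -6, -0.1, 0.047, -0.06, 0, 0, 0, -8, -0.138, 0.0645, -0.06, 0, 0, 0, -10.3, -0.176, 0.0825, -0.06, 0, 0, 0, -10.3, -0.214, 0.1, -0.06, 0, 0, 0, -10.3, -0.24, 0.1125, -0.06, 0, 0, 0, -10.3, -0.2519, 0.118, -0.06, 0, 0, 0, -10.3, -0.2519, 0.118, -0.06, 0, 0, 0, -10.3, -0.2519, 0.118, -0.06, 0],
)

```text
clock: 30.55
position: [0.5366, -0.3615, 0.2453]
ee_rot: [0.745, 0.667, 0.0, -0.0]
ft_force: [0.3, 1.1, -2.0]
grip_width: 0.3
grasp_force: 49.9
```

```bash
python3 look.py pics/m8.png; python3 ft.py
```

```text
30.65 [ 0.5365 -0.3617  0.2455] [0.7449 0.6671 0.0002 0.0001] [ 0.2147  0.7546 -2.6109] 49.86233174800873 [ 0.8144  0.4095 -0.3962  1.38    0.1568  1.3826  0.3084]
side off 262 56 top off 368 163 exp tip side crop [602.2246 368.2036]
30.9 pos [ 0.5363 -0.3624  0.2454] F tool xyz [-0.0584 -0.0816  1.2627] M tool [ 0.0324  0.0153 -0.0192] sd [0.5566 0.6906 0.4897]
```

View pics/m8.png

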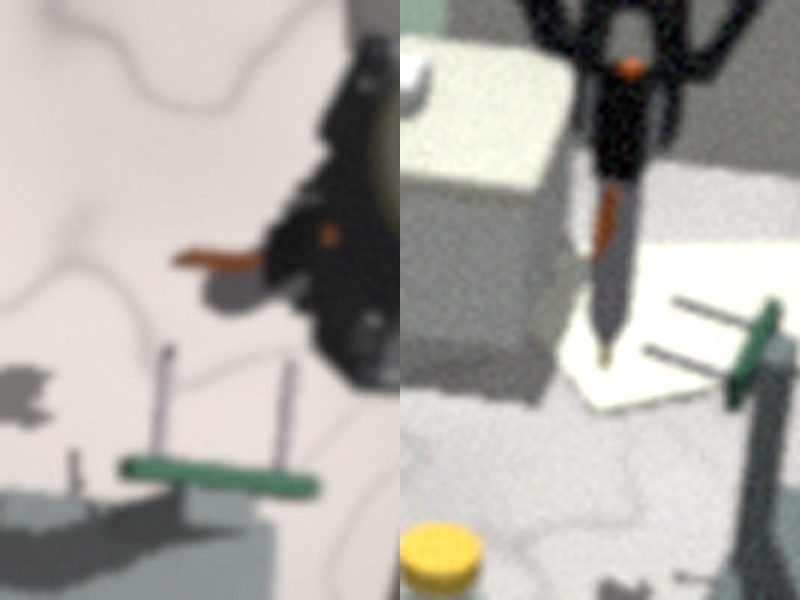

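Request:
play_rows(
  plan=[0, 0, 0, -0.0007, 0, 0.02, 0, 0, 0, 0, -0.0007, 0, 0.045, 0, 0, 0, 0, -0.0007, 0, 0.063, 0, 0, 0, 0, -0.0007, 0, 0.067, 0, 0, 0, 0, -0.0007, 0, 0.067, 0, 0, 0, 0, -0.0007, -0.006, 0.067, 0, 0, 0, 0, -0.0007, -0.012, 0.067, 0, 0, 0, 0, -0.0007, -0.016, 0.067, 0, 0, 0, 0, -0.0007, -0.016, 0.067, 0],
)

```text
clock: 32.02
position: [0.5198, -0.3623, 0.1785]
ee_rot: [0.746, 0.666, -0.0, 0.0]
ft_force: [-0.1, 0.0, -1.3]
grip_width: 0.299
grasp_force: 49.9
```

```bash
python3 look.py pics/m9.png; python3 ft.py
```

```text
32.125 [ 0.5202 -0.3621  0.1783] [0.7456 0.6664 0.     0.0002] [-0.1824 -0.1539 -1.6307] 49.888676404953 [ 0.8355  0.4223 -0.3919  1.5061  0.166   1.2458  0.3096]
side off 265 74 top off 361 172 exp tip side crop [604.3374 368.2059]
32.375 pos [ 0.5203 -0.362   0.1781] F tool xyz [-0.4735 -0.0258  1.782 ] M tool [-0.015   0.0177  0.0131] sd [0.4251 0.338  0.2631]
```

View pics/m9.png

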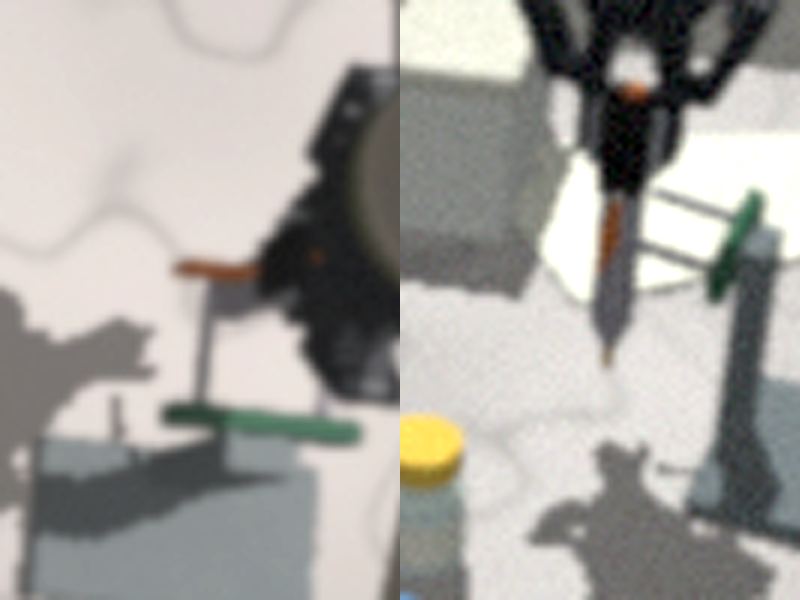

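Request:
play_rows(
  plan=[0, 0, 0, 0, -0.003, 0, 0, 0, 0, 0, 0, -0.006, 0, 0, 0, 0, 0, 0, -0.009, 0.0002, 0, 0, 0, 0, 0, -0.012, 0.0004, 0, 0, 0, 0, 0, -0.015, 0.0008, 0, 0, 0, 0, 0, -0.018, 0.0012, 0, 0, 0, 0, 0, -0.018, 0.0012, 0],
)

```text
clock: 33.25
position: [0.5021, -0.3601, 0.1769]
ee_rot: [0.746, 0.666, -0.0, 0.0]
ft_force: [0.1, -0.2, -1.7]
grip_width: 0.301
grasp_force: 49.9
```

```bash
python3 ft.py
```

```text
33.5 pos [ 0.5024 -0.36    0.177 ] F tool xyz [-0.109   0.221   1.7302] M tool [-0.0385  0.0212 -0.0127] sd [0.678  0.4097 0.3467]
```

Request:
play_rows(
  plan=[0, 0, 0, 0, -0.004, 0.0005, 0, 0, 0, 0, 0, -0.008, 0.0011, 0, 0, 0, 0, 0, -0.012, 0.0017, 0, 0, 0, 0, 0, -0.0155, 0.0024, 0, 0, 0, 0, 0, -0.0155, 0.0024, 0, 0, 0, 0, 0, -0.0155, 0.0036, 0, 0, 0, 0, 0, -0.0155, 0.0048, 0, 0, 0, 0, 0, -0.0155, 0.006, 0, 0, 0, 0, 0, -0.0155, 0.006, 0],
)

```text
clock: 34.62
position: [0.487, -0.3582, 0.171]
ee_rot: [0.746, 0.667, 0.0, 0.0]
ft_force: [0.3, 0.1, -0.4]
grip_width: 0.298
grasp_force: 50.3
```

```bash
python3 ft.py
```

```text
34.875 pos [ 0.487  -0.3583  0.171 ] F tool xyz [ 0.3673 -0.0787  0.7608] M tool [-0.0059  0.0763 -0.0168] sd [0.5615 0.4783 0.3417]
```

Request:
play_rows(
  plan=[0, 0, 0, 0, 0, 0.0007, 0, 0, 0, 0, 0, 0, 0.0007, 0, 0, 0, 0, 0, 0, 0.0007, 0.32, 0, 0, 0, 0, 0, 0.0007, 0.34, 0, 0, 0, 0, 0, 0.0007, 0.37, 0, 0, 0, 0, 0, 0.0007, 0.45, 0, 0, 0, 0, 0, 0.0007, 0.6, 0, 0, 0, 0, 0, 0.0007, 0.8, 0, 0, 0, 0, 0, 0.0007, 1, 0, 0, 0, 0, 0, 0.0007, 1, 0, 0, 0, 0, 0, 0.0007, 1, 0, 0, 0, 0, 0, -0.02, 1, 0, 0, 0, 0, 0, -0.05, 1, 0, 0, 0, 0, 0, -0.09, 1, 0, 0, 0, 0, 0, -0.13, 1, 0, 0, 0, 0, 0, -0.15, 1, 0, 0, 0, 0, 0, -0.15, 1],
)

```text
clock: 37.0
position: [0.4874, -0.3585, 0.3224]
ee_rot: [0.746, 0.666, 0.0, 0.001]
ft_force: [1.1, 0.8, -0.2]
grip_width: 1.002
grasp_force: 0.0
```

Run:
```python
from workcell import viewer,status
import cv2,numpy as np
T=viewer.camera("top")[:,:,::-1];S=viewer.camera("side")[:,:,::-1]
o=status.get_obs();print(o['clock'],o['position'],o['ft_force'],o['grip_width'])
def c(im,x,y):
    t=cv2.resize(im[y:y+100,x:x+67],(400,600),interpolation=cv2.INTER_CUBIC)
    return cv2.convertScaleAbs(t,alpha=1.8)
cv2.imwrite("pics/m10.png",np.hstack([c(T,365,190),c(S,285,60)]))
```

```text
37.1 [ 0.48666256 -0.35815874  0.31982442] [-0.07302029 -0.06807204 -0.72054206] 1.0038212061353313
```

View pics/m10.png

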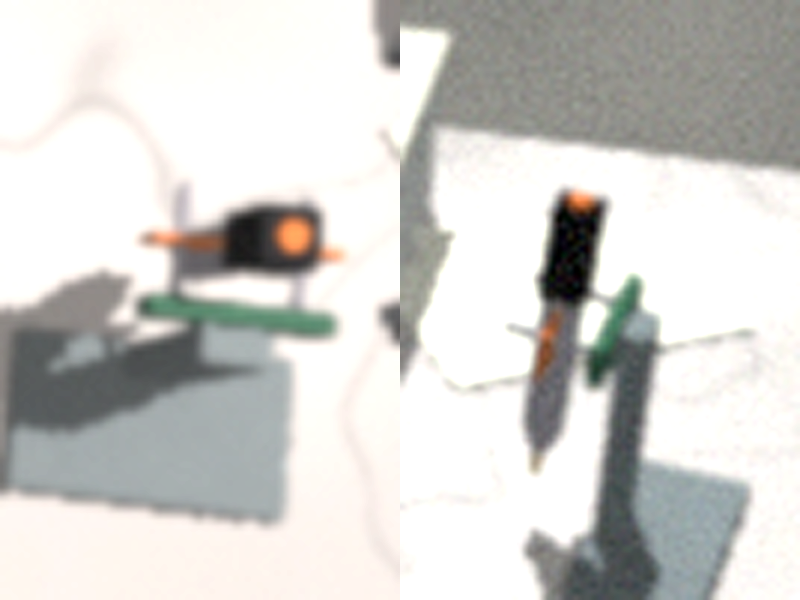

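The probe hangs on both pins as at the start: dot at (580,200), tip at (536,465) in the side crop. I'll let it settle before handing in.

Request:
play_rows(
  plan=[0, 0, 0, 0, 0, 0, 1, 0, 0, 0, 0, 0, 0, 1, 0, 0, 0, 0, 0, 0, 1, 0, 0, 0, 0, 0, 0, 1, 0, 0, 0, 0, 0, 0, 1, 0, 0, 0, 0, 0, 0, 1, 0, 0, 0, 0, 0, 0, 1, 0, 0, 0, 0, 0, 0, 1, 0, 0, 0, 0, 0, 0, 1, 0, 0, 0, 0, 0, 0, 1, 0, 0, 0, 0, 0, 0, 1, 0, 0, 0, 0, 0, 0, 1, 0, 0, 0, 0, 0, 0, 1, 0, 0, 0, 0, 0, 0, 1, 0, 0, 0, 0, 0, 0, 1, 0, 0, 0, 0, 0, 0, 1, 0, 0, 0, 0, 0, 0, 1, 0, 0, 0, 0, 0, 0, 1, 0, 0, 0, 0, 0, 0, 1, 0, 0, 0, 0, 0, 0, 1],
)

```text
clock: 39.6
position: [0.4869, -0.3583, 0.3209]
ee_rot: [0.746, 0.666, -0.0, 0.0]
ft_force: [-0.5, 0.2, -0.0]
grip_width: 1.002
grasp_force: 0.0
```

Run:
```python
from workcell import viewer,manip
import numpy as np
I=[]
for i in range(8): I.append(viewer.camera("side")[85:145,295:330].astype(float))
d=lambda a,b:abs(a-b).mean()
print([round(d(I[0],x),2) for x in I[1:]])
B=viewer.camera("side")[0:40,0:60].astype(float);C=viewer.camera("side")[0:40,0:60].astype(float);print('noise',d(B,C))
print(manip.hand_in())
```

```text
[np.float64(2.54), np.float64(2.53), np.float64(2.51), np.float64(2.54), np.float64(2.49), np.float64(2.53), np.float64(2.54)]
noise 2.432361111111111
the job is handed in; nothing more can be done
None
```

I traced the seam from the green mark round to the red mark with the tip in the groove, hung the probe back still on both pins and handed the job in at about 40 s; at the start I pressed in, felt the walls and lifted once before tracing, and that first press came within about 3 mm of bottoming out by the noisier force reading.

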